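Clear the test fixture's lid and hold it open just short of balance

TASK

Wipe the four broken clip pieces off the lid of the test fixture into the tray beside it with the scraper block, not with the fingers and before the lid is raised, then stand the block upright on the bench again. Then take the lid by its pull bar, raise it well past its balance point, at least 70 degrees open, and ease it back until it is just below balance again, between 48 and 57 degrees open, so that it would fall shut if let go. Finish while holding it still there by the bar; do not let go, and leave everything else on the bench where it is.

Things in the scene. Friction and masses are not known exactly. Their poses are not given: they have to be found in the camera images.
- fixture: Connector test fixture: a grey square case, 160 x 160 mm and 90 mm high, fixed to the bench. Origin: centre of its underside on the bench; +x points away from the robot to the hinge side, +y to the left, z up. A dark steel lid lies on it (top face 102.5 mm above the bench when shut; 163 mm deep in x from 83 mm in front of to 80 mm behind the case's centre, 172 mm wide in y).
- lid (a joint): Lid opening angle in rad: 0 shut (flat), grows as the front edge rises, stop at 1.5. The hinge is on the far (+x) rim. Weight against spring: below about 1.05 rad (60 degrees) the lid falls shut (about 1.6 N at the bar near shut, only about 0.4 N at 0.9 rad); above 1.05 rad the spring throws it open to the stop. Never stays by itself between 0 and the stop.
- lid_hinge (a point): Middle of the hinge line, on the lid's underside: 80 mm behind (+x) the case's centre, 90.5 mm above the bench; the hinge line runs along the fixture's y.
- bar_mid (a point): Middle of the lid's pull bar: a straight round steel bar 12 mm thick, 110 mm long, parallel to the hinge, standing 45 mm in front of the lid's front edge on two side arms (open space between bar and edge for a finger). 208 mm from the hinge; 96.5 mm above the bench when shut. The bar turns freely between finger pads, so a vertical tool can pinch it and follow its arc.
- tray: Offcut tray: open grey plastic tray, 160 mm (its x) by 80 mm (its y), 60 mm high, walls and floor 4 mm, fixed right beside the case on its left or its right, parallel with it, inner wall just under the overhang of the lid's side edge. Origin: centre of its underside.
- tester: White tester box 160 x 78 x 70 mm high, fixed on the other side of the case from the tray. Origin: centre of its underside. Leave alone.
- block: Wooden scraper block with a metal edge strip, standing on the bench left or right of the fixture: foot 130 mm long (its x), 30 mm thick (its y), 35 mm high; above it a centred grip rib 70 mm long, 22 mm thick, top at 80 mm. Mass about 0.25 kg. Origin: centre of its underside; z up.
- chip1: Broken white clip piece on the lid, 26 x 18 x 10 mm high. Origin: centre of its underside. All four pieces start within 75 mm of the lid's middle: up to 45 mm from it along the fixture's x and 55 mm along its y.
- chip2: Broken white L-shaped clip piece on the lid, 26 x 20 x 10 mm high. Origin: centre of its underside.
- chip3: Broken white clip piece on the lid, 20 x 20 x 10 mm high. Origin: centre of its underside.
- chip4: Broken white clip piece on the lid, 30 x 12 x 12 mm high. Origin: centre of its underside.
- tape_a: Roll of black tape lying flat, 90 mm across, 20 mm high, at the side place where the block does not stand. Bystander; origin: centre of underside.
- tape_b: Roll of black tape lying flat, 90 mm across, 20 mm high, near the robot on the left. Bystander; origin: centre of underside.
- post_a: Steel post with a white fork on top, round foot 48 mm across, 106 mm high, in front of the fixture to the right. Bystander; origin: centre of underside.
- post_b: Steel post with a white fork on top, round foot 48 mm across, 106 mm high, in front of the fixture to the left. Bystander; origin: centre of underside.
- housing: Black connector housing 50 x 30 x 28 mm, in front of the fixture, between the posts. Bystander; origin: centre of underside.
- screwdriver: Screwdriver lying on the right of the bench. Bystander.
Mind the look-alikes: they are no part of the job. Several things look just like the block: the one meant starts nearest to the robot's base.

How it is judged (in metres and radians):
On the way, in this order (a step that is already met when the one before it is completed fails the run):
1. all four clip pieces lie in the tray, the lid still shut (x of chip1 in the frame of tray between -0.078 and 0.078 m and y of chip1 in the frame of tray between -0.038 and 0.038 m and z of chip1 in the frame of tray between -0.005 and 0.05 m and x of chip2 in the frame of tray between -0.078 and 0.078 m and y of chip2 in the frame of tray between -0.038 and 0.038 m and z of chip2 in the frame of tray between -0.005 and 0.05 m and x of chip3 in the frame of tray between -0.078 and 0.078 m and y of chip3 in the frame of tray between -0.038 and 0.038 m and z of chip3 in the frame of tray between -0.005 and 0.05 m and x of chip4 in the frame of tray between -0.078 and 0.078 m and y of chip4 in the frame of tray between -0.038 and 0.038 m and z of chip4 in the frame of tray between -0.005 and 0.05 m and value of joint lid below 0.05 rad), for 0.2 s.
2. the block stands upright on the bench again, released (height (world z) of block between -0.008 and 0.008 m and angle between block's own z axis and vertical below 0.15 rad and contact force between the fingers and block below 0.1 N and linear speed of block below 0.03 m/s and contact force between block and tray below 0.05 N), for 0.2 s.
3. the lid is raised past its balance point, at least about 70 degrees open (value of joint lid above 1.17 rad), for 0.1 s.
At the end, for the whole second after the job is handed in: The lid is held by the fingers on its pull bar, still, between 0.80 and 1.03 rad open (46 to 59 degrees), just below balance; the block stands upright on the bench, untouched; all four clip pieces lie in the tray (all of step 2 and value of joint lid between 0.8 and 1.03 rad and velocity of joint lid between -0.05 and 0.05 rad/s and contact force between the fingers and lid_c3 above 0.15 N and x of chip1 in the frame of tray between -0.078 and 0.078 m and y of chip1 in the frame of tray between -0.038 and 0.038 m and z of chip1 in the frame of tray between -0.005 and 0.05 m and x of chip2 in the frame of tray between -0.078 and 0.078 m and y of chip2 in the frame of tray between -0.038 and 0.038 m and z of chip2 in the frame of tray between -0.005 and 0.05 m and x of chip3 in the frame of tray between -0.078 and 0.078 m and y of chip3 in the frame of tray between -0.038 and 0.038 m and z of chip3 in the frame of tray between -0.005 and 0.05 m and x of chip4 in the frame of tray between -0.078 and 0.078 m and y of chip4 in the frame of tray between -0.038 and 0.038 m and z of chip4 in the frame of tray between -0.005 and 0.05 m); the arm keeps its last pose, push and grip.
It fails at once if the fingers touch a clip piece (contact force between the fingers and chip1 above 0.5 N or contact force between the fingers and chip2 above 0.5 N or contact force between the fingers and chip3 above 0.5 N or contact force between the fingers and chip4 above 0.5 N).
It fails at once if the lid is raised while a clip piece is not in the tray (value of joint lid above 0.12 rad and not ((x of chip1 in the frame of tray between -0.078 and 0.078 m and y of chip1 in the frame of tray between -0.038 and 0.038 m and z of chip1 in the frame of tray between -0.005 and 0.05 m) and (x of chip2 in the frame of tray between -0.078 and 0.078 m and y of chip2 in the frame of tray between -0.038 and 0.038 m and z of chip2 in the frame of tray between -0.005 and 0.05 m) and (x of chip3 in the frame of tray between -0.078 and 0.078 m and y of chip3 in the frame of tray between -0.038 and 0.038 m and z of chip3 in the frame of tray between -0.005 and 0.05 m) and (x of chip4 in the frame of tray between -0.078 and 0.078 m and y of chip4 in the frame of tray between -0.038 and 0.038 m and z of chip4 in the frame of tray between -0.005 and 0.05 m))).
It fails at once if a bystander is moved by more than 30 mm (distance of any of tape_a, tape_b, post_a, post_b, housing, screwdriver from where it was at the start of the episode above 0.03 m).
It also fails if it takes over 66 s, if anything falls off the work surface, if the arm or the gripper's body presses on something with over 40 N, if the wrist force passes 120 N, or if a joint passes its speed limit or range.

ROBOT

A 7-joint arm with a two-finger parallel gripper is mounted at the origin on the work surface. World frame = base frame: x ahead of the robot, y to its left, z up, the work surface at z = 0. Lengths are in m, angles in degrees, forces in N, time in s.
With the tool pointing down it reaches from about 0.35 to 0.9 m from the base axis. Payload 19.9 kg.
Tool frame: the origin (TCP) lies at the very end of the fingers, on their centre line; the grasp point (between the pads) lies 19 mm behind it (r.grasp_offset is the distance from the TCP to the grasp point, in m); z points along the fingers, y is the line along which they close (so a half turn about z gives the same grasp; the last joint's range is limited). The gripper opens to 94 mm and grips with 3 to 60 N. Pads are 16 mm wide; open, the fingers measure 119 mm over their backs; the gripper's body (75 mm by 177 mm) begins 78 mm behind the grasp point.
Start: joints at [71.878, 23.915, -0.59, 92.452, 0.269, 63.638, -3.037], TCP at [0.17, -0.602, 0.205] pointing down, gripper open.
Joint ranges: [-161.28, 161.28], [-22.2, 115.67], [-73.04, 71.86], [3.21, 147.25], [-68.34, 248.33], [10.77, 114.83], [-161.83, 161.83]. Speed limits (degrees/s): [108.29, 108.29, 136.94, 136.94, 172.46, 172.46, 172.46].

INTERFACE

Orientations are given as a 3x3 rotation matrix whose columns are the frame's x, y, z axes.
In Python, from station import r, camera, order, search_frame, landmark_of gives the robot as it stands.
- The arm moves only by the tool arm_command, never from a script. Its argument "moves" is a list of rows, each a list of 3 entries, a list of its own where there are three numbers: the shift along the world's x, y, z scaled (see below), then the turn, a rotation vector about the world's x, y, z scaled (see below), then the finger opening in mm, from 0 to 94. In form: [[[tx, ty, tz], [wx, wy, wz], hand], ...]. A call has 1 to 10 rows; each row is the pose to reach, as a shift and turn from the pose commanded when the call began, turning the shorter way round; what a row does not reach only later rows make up. The controller multiplies each number of a shift by 0.12 m and each number of a turn by 360 degrees. A row lasts 1/12 s, in which the tool goes at most 41.7 mm and 7.16 degrees, less where a joint would pass 70% of its speed; a pose out of reach is approached as far as the arm can. A call with a number of a shift or a turn outside -1 to 1 is refused whole. A call with a gripper value outside its range is refused whole. The fingers move at their own pace and stop on an object; "force" is the grip in N (left out, the last holds). Time passes only in rows, so rows that repeat a pose let the fingers close. It gives the time, the measured TCP pose, the force, the opening and the grip force at its end, in the units of the state.
- r.read_state(): the state, without advancing time (a new reading comes with each control period).
- camera(name): name is "scene" or "top"; returns a dict with "color" (384x512x3 uint8, red, green, blue), "intrinsics" (3x3 intrinsics, pixels), "R" (3x3) and "t" (3): a world point X has camera coordinates R X + t. Camera axes: x right, y down, z forward; pixel columns grow to the right and rows downward; lengths in m; the calibration is good to about 2 mm. A picture is of the moment at which its call begins. There is no depth.
- order.job_done(): hands the job in; it is judged then, once.
Trained networks look in a picture, given as the dict that the camera call returned (one of the last four; its "shot" number tells which), for a name from the list of things; names that differ only in an ending like _2 or _b are one class to them, and where a whole thing is asked for, a point or a joint stands for the part that bears it (a point fixed in the world has none). Each returns a list of dicts, best first, with "score" (0 to 1); they miss things now and then, are a little off and sometimes report something else, mostly with a low value. They report only what shows in the picture. A call takes as long as a camera call. They do not tell look-alikes from the thing itself.
- search_frame(query, picture): "bbox" ([left, top, right, bottom] in pixels, round what is visible of it).
- landmark_of(query, picture): "position" ([column, row] in pixels: a listed point, or the origin of a listed thing).
The state is a dict: "clock": time; "qpos": joint angles; "qd": joint speeds; "joint_torque": joint torques, N m; "position": TCP position; "tcp_rot": TCP orientation; "contact_force": force on the tool from outside, world axes, zero at the start; "wrist_torque": the same for the moment, N m; "width": finger opening in m; "finger_force": force on a finger pad.
Only numpy, scipy, OpenCV 4.12 (cv2) and the standard library are available. Lean on these libraries where they do the work, as an engineer would, in place of code of your own. Each camera call takes 0.05 s, during which the arm holds its last target. There are 200 camera calls.

## Working session

There is one attempt and no reset: what is moved stays moved. The work goes in short steps, Python scripts to look and compute and a tool call to move; the robot and the scene stay as the last step left them, time stands still between calls to the robot, and variables do not carry over. Pictures are saved under pics/ and viewed, at most 10 in all, crops included, and the job is handed in when it is done.

Besides the shell and the picture viewer there is one more tool, called after "Call:" as name(argument=value, ...) on one line, values as JSON. arm_command: Moves the arm, as the interface text tells. Shifts and turns lie within -1 to 1; 1 stands for 0.12 m of shift or 360 degrees of turn. Its arguments: {"type":"object","properties":{"moves":{"type":"array","items":{"type":"array"}},"force":{"type":"number"}},"required":["moves"]}

```bash
mkdir -p pics
cat > h.py <<'E'
import numpy as np, cv2
from station import r, camera, order, search_frame, landmark_of
def ray(p,px,z):
    K=p["intrinsics"];R=np.array(p["R"]);t=np.array(p["t"])
    d=R.T@np.linalg.inv(K)@np.array([px[0],px[1],1.]);c=-R.T@t
    return c+d*(z-c[2])/d[2]
def proj(p,X):
    c=np.array(p["R"])@np.array(X)+p["t"];c=np.array(p["intrinsics"])@c
    return c[:2]/c[2]
def save(n,im): cv2.imwrite("pics/"+n,cv2.cvtColor(im,cv2.COLOR_RGB2BGR))
E
python3 - <<'E'
from h import *
Z=dict(fixture=0,lid_hinge=.0905,bar_mid=.0965,tray=0,tester=0,block=0,chip1=.1025,chip2=.1025,chip3=.1025,chip4=.1025,tape_a=0,post_a=0,housing=0,screwdriver=0)
P={n:camera(n) for n in("top","scene")}
ims=[]
for n,p in P.items():
    save(n+"0.png",p["color"])
    for k,z in Z.items():
        for d in landmark_of(k,p)[:4]:
            if d["score"]>.2: print(n,k,round(d["score"],2),np.round(d["position"]),np.round(ray(p,d["position"],z),3)[:2])
E
```

```text
top fixture 0.77 [229. 163.] [0.586 0.023]
top fixture 0.58 [351. 186.] [ 0.516 -0.375]
top lid_hinge 0.76 [220. 130.] [0.669 0.049]
top lid_hinge 0.6 [349. 188.] [ 0.491 -0.346]
top bar_mid 0.88 [234. 196.] [0.461 0.001]
top tray 0.87 [197. 170.] [0.561 0.126]
top tester 0.61 [265. 154.] [ 0.62  -0.093]
top block 0.63 [352. 190.] [ 0.503 -0.375]
top block 0.6 [328. 134.] [ 0.692 -0.302]
top chip1 0.63 [219. 170.] [0.537 0.046]
top chip1 0.61 [219. 147.] [0.608 0.048]
top chip1 0.6 [242. 164.] [ 0.56  -0.021]
top chip1 0.52 [236. 142.] [ 0.627 -0.   ]
top chip2 0.63 [219. 170.] [0.537 0.046]
top chip2 0.61 [219. 147.] [0.608 0.048]
top chip2 0.6 [242. 164.] [ 0.56  -0.021]
top chip2 0.52 [236. 142.] [ 0.627 -0.   ]
top chip3 0.63 [219. 170.] [0.537 0.046]
top chip3 0.61 [219. 147.] [0.608 0.048]
top chip3 0.6 [242. 164.] [ 0.56  -0.021]
top chip3 0.52 [236. 142.] [ 0.627 -0.   ]
top chip4 0.63 [219. 170.] [0.537 0.046]
top chip4 0.61 [219. 147.] [0.608 0.048]
top chip4 0.6 [242. 164.] [ 0.56  -0.021]
top chip4 0.52 [236. 142.] [ 0.627 -0.   ]
top tape_a 0.88 [118. 196.] [0.473 0.374]
[... 892 characters left out ...]
e chip2 0.5 [255. 224.] [0.538 0.059]
scene chip2 0.48 [230. 230.] [0.607 0.045]
scene chip3 0.64 [216. 219.] [ 0.624 -0.007]
scene chip3 0.6 [235. 211.] [ 0.565 -0.008]
scene chip3 0.5 [255. 224.] [0.538 0.059]
scene chip3 0.48 [230. 230.] [0.607 0.045]
scene chip4 0.64 [216. 219.] [ 0.624 -0.007]
scene chip4 0.6 [235. 211.] [ 0.565 -0.008]
scene chip4 0.5 [255. 224.] [0.538 0.059]
scene chip4 0.48 [230. 230.] [0.607 0.045]
scene tape_a 0.85 [391. 295.] [0.3   0.371]
scene tape_a 0.67 [342. 326.] [0.467 0.378]
scene post_a 0.71 [314. 240.] [0.376 0.127]
scene post_a 0.21 [263. 275.] [0.567 0.155]
scene housing 0.73 [285. 215.] [0.401 0.006]
scene screwdriver 0.61 [164. 139.] [ 0.59  -0.499]
```

View pics/top0.png

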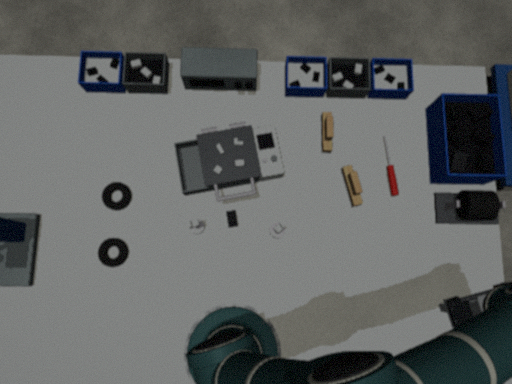

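View pics/scene0.png

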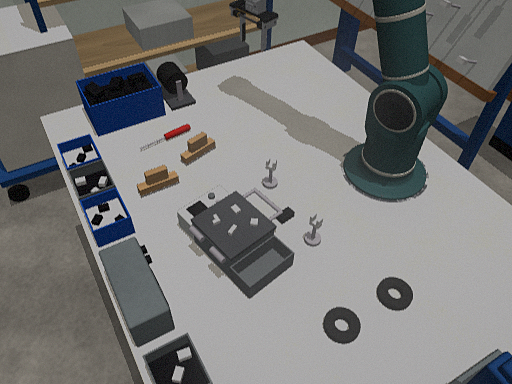

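The top picture shows the fixture at (230,160), with the tray on its left at (193,165), four chips on the lid and the bar at (236,190). There are two block look-alikes, at top (352,186) → (0.505,-0.375), 0.63 m from the base, and top (327,132) → (0.69,-0.30), 0.75 m from the base. The nearer one at (352,186) is the one meant, and I'll confirm it in a crop.

Run:
```python
from h import *
p=camera("top");s=camera("scene")
a=cv2.resize(p["color"][95:220,165:405],None,fx=3.3,fy=3.3,interpolation=cv2.INTER_CUBIC)
save("crop1.png",a)
hsv=cv2.cvtColor(p["color"],cv2.COLOR_RGB2HSV)
m=((hsv[...,0]>8)&(hsv[...,0]<25)&(hsv[...,1]>80)&(hsv[...,2]>80)).astype(np.uint8)
n,l,st,c=cv2.connectedComponentsWithStats(m)
for i in range(1,n):
    if st[i,4]>60:
        pts=np.argwhere(l==i)[:,::-1]
        w=np.array([ray(p,q,.03)[:2] for q in pts],np.float32)
        print(st[i],cv2.minAreaRect(w))
c=-np.array(p["R"]).T@p["t"];print("cam",c)
hsv=cv2.cvtColor(s["color"],cv2.COLOR_RGB2HSV)
m=((hsv[...,0]>8)&(hsv[...,0]<25)&(hsv[...,1]>80)&(hsv[...,2]>80)).astype(np.uint8);m[:100]=0
save("sm.png",m*255)
for q in ("block","tray","tester"): print(q,[(np.round(d["bbox"]),round(d["score"],2)) for d in search_frame(q,p)[:3]])
st=r.read_state();print(st["position"],np.round(st["tcp_rot"],3),st["width"],st["clock"],r.grasp_offset)
```

```text
[322 113  11  38 284] ((0.6904297471046448, -0.29477810859680176), (0.125361829996109, 0.032701894640922546), 0.9242559671401978)
[343 166  19  40 335] ((0.5156017541885376, -0.3750014305114746), (0.12654411792755127, 0.037320345640182495), 14.997422218322754)
cam [ 0.23794583 -0.04090185  1.38135387]
block [(array([322., 112., 333., 156.]), 0.93), (array([341., 165., 361., 210.]), 0.67), (array([197., 126., 258., 203.]), 0.26)]
tray [(array([179., 140., 207., 196.]), 0.7)]
tester [(array([252., 125., 284., 178.]), 0.87), (array([ 98., 242., 130., 266.]), 0.69)]
[ 0.16959363 -0.60153311  0.2054349 ] [[ 0.962  0.271 -0.   ]
 [ 0.271 -0.962  0.   ]
 [-0.    -0.    -1.   ]] 0.09404049283596282 1.75 0.0188
```

View pics/crop1.png

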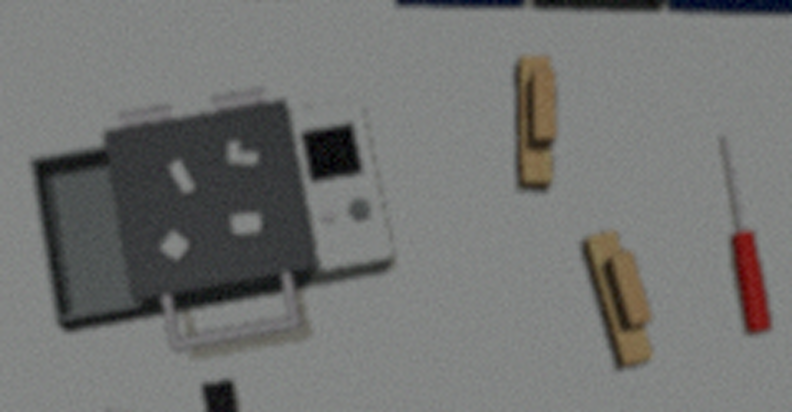

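The crop confirms the block at crop (620,300), leaning slightly and nearest the base. The lid corners and bar are clear, so I'll fit their poses from the crop pixels.

Run:
```python
from h import *
p=camera("top")
f=lambda q:(165+(q[0]+.5)/3.3-.5,95+(q[1]+.5)/3.3-.5)
w=lambda q,z:ray(p,f(q),z)[:2]
# lid corners far-left far-right near-right near-left
L=np.array([w(q,.1025) for q in((106,133),(286,102),(314,272),(133,303))])
mod=np.array([(.08,.086),(.08,-.086),(-.083,-.086),(-.083,.086)])
def fit(A,B):
    a=A-A.mean(0);b=B-B.mean(0)
    th=np.arctan2((a[:,0]*b[:,1]-a[:,1]*b[:,0]).sum(),(a*b).sum())
    R=np.array([[np.cos(th),-np.sin(th)],[np.sin(th),np.cos(th)]]);t=B.mean(0)-R@A.mean(0)
    print(np.degrees(th),t,np.linalg.norm(B-(A@R.T+t),axis=1));return th,R,t
th,R,t=fit(mod,L)
for q,n in(((175,346),'barL'),((298,326),'barR')): print(n,(w(q,.0965)-t)@R)
for c in((181,176),(242,153),(246,222),(175,245)): print('chip',(w(c,.11)-t)@R)
B=np.array([w(q,.035) for q in((586,240),(618,232),(650,358),(620,367))])
fit(np.array([(.065,.015),(.065,-.015),(-.065,-.015),(-.065,.015)]),B)
Rb=np.array([w(q,.08) for q in((609,255),(631,250),(650,319),(628,328))])
fit(np.array([(.035,.011),(.035,-.011),(-.035,-.011),(-.035,.011)]),Rb)
for q in((35,160),(66,328),(135,312)): print('tray corner',(w(q,.06)-t)@R)
```

```text
10.774140899468378 [0.58440004 0.02127227] [0.00264837 0.00131609 0.0037807  0.00243027]
barL [-0.1272434  0.0528041]
barR [-0.12808559 -0.05958438]
chip [0.02456479 0.02209668]
chip [ 0.03679284 -0.03630616]
chip [-0.0279774  -0.02905259]
chip [-0.03830056  0.0376804 ]
13.179639825071503 [ 0.512543  -0.3688758] [0.00260223 0.00186965 0.00294887 0.00075475]
13.755039500116453 [ 0.51386966 -0.36854879] [0.00085407 0.00054168 0.00239961 0.00129511]
tray corner [0.07792859 0.1562889 ]
tray corner [-0.08696489  0.15082234]
tray corner [-0.08288384  0.08570133]
```

Call:
arm_command(moves=[[[0.33,0.22,0],[0,0,0],94],[[0.67,0.45,0],[0,0,-0.003],94],[[1,0.68,0],[0,0,-0.006],94]], force=30)

```text
clock: 2.05
position: [0.2738, -0.5305, 0.2054]
tcp_rot: [[0.973, 0.233, -0.0], [0.233, -0.973, 0.0], [-0.0, -0.0, -1.0]]
contact_force: [1.2, -0.5, -0.1]
width: 0.094
finger_force: 0.0
```

Call:
arm_command(moves=[[[0.33,0.22,0],[0,0,0],94],[[0.67,0.45,0],[0,0,0],94],[[1,0.68,0],[0,0,0],94]])

```text
clock: 2.3
position: [0.378, -0.4599, 0.2056]
tcp_rot: [[0.972, 0.235, 0.0], [0.235, -0.972, -0.0], [0.0, 0.0, -1.0]]
contact_force: [-0.6, -1.1, -0.6]
width: 0.0944
finger_force: 0.0
```

Call:
arm_command(moves=[[[0.3,0.2,-0.1],[0,0,0],94],[[0.6,0.4,-0.3],[0,0,0],94],[[0.86,0.58,-0.5],[0,0,0],94],[[0.86,0.58,-0.5],[0,0,0],94],[[0.86,0.58,-0.5],[0,0,0],94]])

```text
clock: 2.72
position: [0.4818, -0.388, 0.1431]
tcp_rot: [[0.971, 0.24, -0.002], [0.24, -0.971, 0.003], [-0.001, -0.003, -1.0]]
contact_force: [0.5, 0.3, -0.3]
width: 0.0943
finger_force: 0.0
```

Call:
arm_command(moves=[[[0.26,0.16,0],[0,0,0],94],[[0.26,0.16,-0.3],[0,0,0],94],[[0.26,0.16,-0.6],[0,0,0],94],[[0.26,0.16,-0.83],[0,0,0],94],[[0.26,0.16,-0.83],[0,0,0],94]])

```text
clock: 3.13
position: [0.5075, -0.372, 0.0412]
tcp_rot: [[0.972, 0.234, -0.006], [0.234, -0.972, 0.003], [-0.005, -0.005, -1.0]]
contact_force: [-0.9, 0.5, -0.5]
width: 0.094
finger_force: 0.0
```

Call:
arm_command(moves=[[[0,0,0],[0,0,0],15],[[0,0,0],[0,0,0],15],[[0,0,0],[0,0,0],15],[[0,0,0],[0,0,0],15],[[0,0,0],[0,0,0],15],[[0,0,0],[0,0,0],15],[[0,0,0],[0,0,0],15],[[0,0,0],[0,0,0],15]], force=40)

```text
clock: 3.8
position: [0.511, -0.3725, 0.046]
tcp_rot: [[0.972, 0.235, 0.0], [0.235, -0.972, -0.0], [0.0, 0.0, -1.0]]
contact_force: [0.2, -0.2, 0.9]
width: 0.0446
finger_force: 0.0
```

Call:
arm_command(moves=[[[0,0,0],[0,0,0],15],[[0,0,0],[0,0,0],15],[[0,0,0],[0,0,0],15],[[0,0,0],[0,0,0],15],[[0,0,0],[0,0,0],15],[[0,0,0],[0,0,0],15],[[0,0,0],[0,0,0],15],[[0,0,0],[0,0,0],15]])

```text
clock: 4.47
position: [0.5108, -0.3724, 0.0457]
tcp_rot: [[0.972, 0.235, -0.0], [0.235, -0.972, 0.0], [-0.0, -0.0, -1.0]]
contact_force: [1.4, 0.3, -2.6]
width: 0.0218
finger_force: 40.0
```

Call:
arm_command(moves=[[[0,0,0.1],[0,0,0],15],[[0,0,0.3],[0,0,0],15],[[0,0,0.5],[0,0,0],15],[[0,0,0.75],[0,0,0],15],[[0,0,1],[0,0,0],15],[[0,0,1],[0,0,0],15]])

```text
clock: 4.97
position: [0.5131, -0.3739, 0.1728]
tcp_rot: [[0.972, 0.235, 0.007], [0.235, -0.972, -0.005], [0.006, 0.006, -1.0]]
contact_force: [0.4, -0.4, -1.4]
width: 0.0218
finger_force: 40.0
```

Call:
arm_command(moves=[[[0.05,0.25,0],[0,0,0],15],[[0.1,0.5,0],[0,0,0],15],[[0.15,0.75,0],[0,0,0],15],[[0.2,1,0],[0,0,0],15],[[0.2,1,0],[0,0,0],15]])

```text
clock: 5.38
position: [0.5366, -0.2458, 0.1666]
tcp_rot: [[0.97, 0.242, 0.001], [0.242, -0.97, 0.002], [0.002, -0.002, -1.0]]
contact_force: [0.3, 0.5, -0.8]
width: 0.0217
finger_force: 40.0
```

Call:
arm_command(moves=[[[0.06,0.25,0],[0,0,-0.002],15],[[0.13,0.5,0],[0,0,-0.004],15],[[0.2,0.75,0],[0,0,-0.006],15],[[0.25,1,0],[0,0,-0.007],15],[[0.25,1,0],[0,0,-0.007],15]])

```text
clock: 5.8
position: [0.5662, -0.1258, 0.1665]
tcp_rot: [[0.98, 0.198, 0.001], [0.198, -0.98, 0.002], [0.001, -0.002, -1.0]]
contact_force: [0.8, 0.8, -2.6]
width: 0.0213
finger_force: 40.0
```

Call:
arm_command(moves=[[[0.07,0.2,0],[0,0,0],15],[[0.15,0.4,0],[0,0,0],15],[[0.27,0.62,0],[0,0,0],15],[[0.27,0.62,0],[0,0,0],15],[[0.27,0.62,0],[0,0,0],15],[[0.27,0.62,0],[0,0,0],15]])

```text
clock: 6.3
position: [0.5971, -0.0588, 0.1659]
tcp_rot: [[0.981, 0.192, -0.0], [0.192, -0.981, -0.0], [-0.0, 0.0, -1.0]]
contact_force: [-0.0, -1.0, -2.2]
width: 0.0218
finger_force: 40.0
```

Run:
```python
from h import *
p=camera("scene")
save("s2.png",cv2.resize(p["color"][120:300,130:330],None,fx=3.3,fy=3.3,interpolation=cv2.INTER_CUBIC))
s=r.read_state();print(s["position"],s["tcp_rot"],s["clock"],s["contact_force"])
```

```text
[ 0.59700378 -0.05918855  0.16597582] [[ 9.81592643e-01  1.90986505e-01 -1.97150736e-04]
 [ 1.90986396e-01 -9.81592571e-01 -4.70468856e-04]
 [-2.83374900e-04  4.24155659e-04 -9.99999870e-01]] 6.35 [ 0.62177817 -0.74130565 -2.53077062]
```

View pics/s2.png

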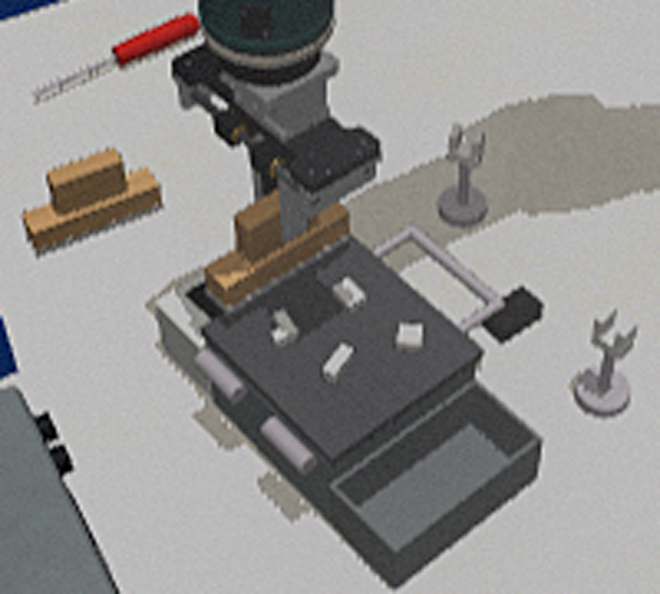

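The block hangs over the right edge of the lid with all four chips on its tray side (chips at crop (285,325), (350,290), (338,360) and (410,335)). I'll lower it and wipe.

Call:
arm_command(moves=[[[0,0,-0.07],[0,0,0],15],[[0,0,-0.137],[0,0,0],15],[[0,0,-0.137],[0,0,0],15],[[0,0,-0.137],[0,0,0],15]])

```text
clock: 6.68
position: [0.5969, -0.0585, 0.1486]
tcp_rot: [[0.982, 0.191, -0.001], [0.191, -0.982, 0.0], [-0.001, -0.0, -1.0]]
contact_force: [0.9, -0.6, -2.2]
width: 0.0221
finger_force: 40.0
```

Call:
arm_command(moves=[[[-0.013,0.07,0],[0,0,0],15],[[-0.028,0.15,0],[0,0,0],15],[[-0.043,0.23,0],[0,0,0],15],[[-0.06,0.32,0],[0,0,0],15],[[-0.077,0.41,0],[0,0,0],15],[[-0.094,0.5,0],[0,0,0],15],[[-0.11,0.59,0],[0,0,0],15],[[-0.128,0.68,0],[0,0,0],15],[[-0.143,0.76,0],[0,0,0],15],[[-0.158,0.84,0],[0,0,0],15]])

```text
clock: 7.52
position: [0.5781, 0.0438, 0.1494]
tcp_rot: [[0.981, 0.192, -0.0], [0.192, -0.981, 0.0], [-0.0, -0.0, -1.0]]
contact_force: [0.3, -0.9, -2.2]
width: 0.0218
finger_force: 40.0
```

Run:
```python
from h import *
p=camera("scene")
save("s3.png",cv2.resize(p["color"][120:300,130:330],None,fx=3.3,fy=3.3,interpolation=cv2.INTER_CUBIC))
s=r.read_state();print(s["position"],s["clock"],s["contact_force"],s["width"])
```

```text
[0.57780969 0.04598898 0.14945045] 7.5667 [ 0.017153    3.41409339 -2.18178747] 0.021787795976319215
```

View pics/s3.png

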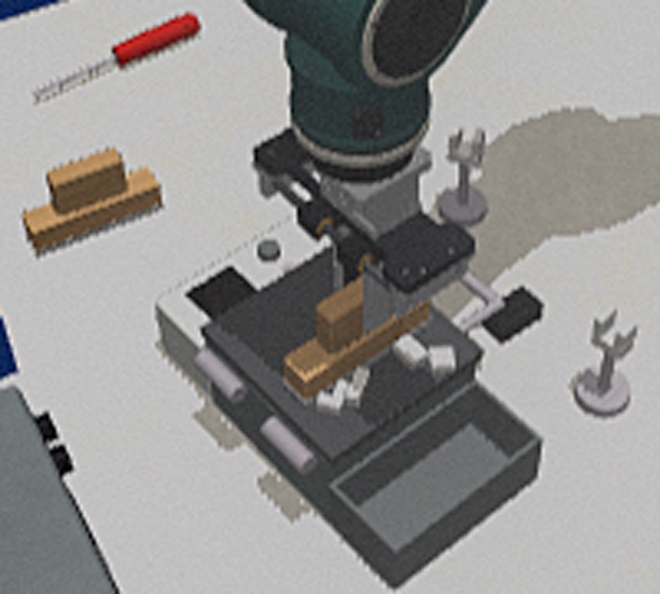

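The chips are gathered ahead of the block (crop (340,390), (425,350)), all within its length. I'll push the rest of the way.

Call:
arm_command(moves=[[[-0.009,0.05,0],[0,0,0],15],[[-0.019,0.1,0],[0,0,0],15],[[-0.028,0.15,0],[0,0,0],15],[[-0.038,0.2,0],[0,0,0],15],[[-0.047,0.25,0],[0,0,0],15],[[-0.057,0.3,0],[0,0,0],15],[[-0.066,0.35,0],[0,0,0],15],[[-0.077,0.41,0],[0,0,0],15],[[-0.088,0.47,0],[0,0,0],15],[[-0.099,0.53,0],[0,0,0],15]])

```text
clock: 8.4
position: [0.5663, 0.1072, 0.1494]
tcp_rot: [[0.981, 0.192, -0.0], [0.192, -0.981, 0.0], [0.0, -0.0, -1.0]]
contact_force: [0.8, 0.2, -3.5]
width: 0.0218
finger_force: 40.0
```

Call:
arm_command(moves=[[[0,0,0],[0,0,0],15],[[0,0,0],[0,0,0],15],[[0,0,0],[0,0,0],15],[[0,0,0],[0,0,0],15]])

```text
clock: 8.73
position: [0.5666, 0.1059, 0.1494]
tcp_rot: [[0.982, 0.191, -0.0], [0.191, -0.982, -0.0], [-0.0, 0.0, -1.0]]
contact_force: [-0.4, 0.1, -2.9]
width: 0.0218
finger_force: 40.0
```

Run:
```python
from h import *
p=camera("scene")
save("s4.png",cv2.resize(p["color"][120:300,130:330],None,fx=3.3,fy=3.3,interpolation=cv2.INTER_CUBIC))
s=r.read_state();print(s["position"],s["clock"],s["contact_force"],s["width"])
```

```text
[0.56653818 0.10590249 0.14934712] 8.7833 [ 1.01551738  0.19910051 -2.79031465] 0.02166576943847035
```

View pics/s4.png

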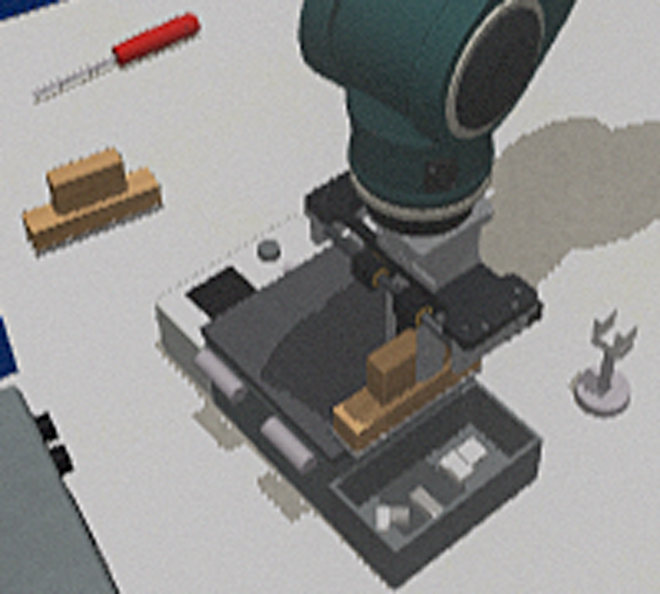

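The tray now holds the pieces at crop (392,515), (427,500), (450,460) and (473,450), and the lid is bare. I'll lift the block and carry it back to its place.

Call:
arm_command(moves=[[[0,0,0.15],[0,0,0],15],[[0,-0.1,0.25],[0,0,0],15],[[-0.03,-0.35,0.25],[0,0,0],15],[[-0.06,-0.6,0.25],[0,0,0],15],[[-0.1,-0.85,0.25],[0,0,0],15],[[-0.12,-1,0.25],[0,0,0],15]])

```text
clock: 9.28
position: [0.5515, -0.0173, 0.1794]
tcp_rot: [[0.982, 0.189, -0.0], [0.189, -0.982, -0.001], [-0.0, 0.001, -1.0]]
contact_force: [0.7, -0.4, -2.0]
width: 0.0218
finger_force: 40.0
```

Call:
arm_command(moves=[[[-0.03,-0.25,0],[0,0,0],15],[[-0.06,-0.5,0],[0,0,0],15],[[-0.09,-0.75,0],[0,0,0],15],[[-0.12,-1,0],[0,0,0],15],[[-0.12,-1,0],[0,0,0],15]])

```text
clock: 9.7
position: [0.5364, -0.1404, 0.1793]
tcp_rot: [[0.983, 0.185, -0.001], [0.185, -0.983, -0.002], [-0.001, 0.002, -1.0]]
contact_force: [-0.4, -0.6, -1.8]
width: 0.0216
finger_force: 40.0
```

Call:
arm_command(moves=[[[-0.03,-0.25,0],[0,0,0],15],[[-0.06,-0.5,0],[0,0,0],15],[[-0.09,-0.75,0],[0,0,0],15],[[-0.12,-1,0],[0,0,0],15],[[-0.12,-1,0],[0,0,0],15]])

```text
clock: 10.12
position: [0.5214, -0.2601, 0.1792]
tcp_rot: [[0.983, 0.185, -0.001], [0.185, -0.983, -0.002], [-0.001, 0.002, -1.0]]
contact_force: [-0.5, 0.2, -2.6]
width: 0.0218
finger_force: 40.0
```

Call:
arm_command(moves=[[[-0.03,-0.25,0],[0,0,0],15],[[-0.06,-0.5,0],[0,0,0],15],[[-0.09,-0.75,0],[0,0,0],15],[[-0.1,-0.95,-0.1],[0,0,0],15],[[-0.1,-1,-0.3],[0,0,0],15],[[-0.1,-1,-0.55],[0,0,0],15],[[-0.1,-1,-0.75],[0,0,0],15],[[-0.1,-1,-0.75],[0,0,0],15],[[-0.1,-1,-0.75],[0,0,0],15]])

```text
clock: 10.87
position: [0.5109, -0.3732, 0.089]
tcp_rot: [[0.981, 0.192, -0.002], [0.192, -0.981, 0.001], [-0.001, -0.002, -1.0]]
contact_force: [0.1, -0.4, -0.8]
width: 0.022
finger_force: 40.0
```

Call:
arm_command(moves=[[[0,0,-0.15],[0,0,0],15],[[0,0,-0.27],[0,0,0],15],[[0,0,-0.33],[0,0,0],15],[[0,0,-0.36],[0,0,0],15],[[0,0,-0.365],[0,0,0],15],[[0,0,-0.365],[0,0,0],15],[[0,0,-0.365],[0,0,0],15]])

```text
clock: 11.45
position: [0.5118, -0.374, 0.0467]
tcp_rot: [[0.981, 0.192, 0.001], [0.192, -0.981, -0.001], [0.001, 0.001, -1.0]]
contact_force: [0.4, -0.6, -1.6]
width: 0.0217
finger_force: 40.0
```

Call:
arm_command(moves=[[[0,0,0],[0,0,0],80],[[0,0,0],[0,0,0],80],[[0,0,0],[0,0,0],80],[[0,0,0],[0,0,0],80],[[0,0,0],[0,0,0],80],[[0,0,0],[0,0,0],80],[[0,0,0],[0,0,0],80],[[0,0,0],[0,0,0],80]])

```text
clock: 12.12
position: [0.5113, -0.3737, 0.0456]
tcp_rot: [[0.981, 0.192, -0.0], [0.192, -0.981, 0.0], [-0.0, -0.0, -1.0]]
contact_force: [0.6, -0.2, -0.8]
width: 0.0719
finger_force: 0.0
```

Call:
arm_command(moves=[[[0,0,0.1],[0,0,0],80],[[0,0,0.35],[0,0,0],80],[[0,0,0.7],[0,0,0],80],[[0,0,1],[0,0,0],80],[[0,0,1],[0,0,0],80]])

```text
clock: 12.53
position: [0.5139, -0.3754, 0.1741]
tcp_rot: [[0.981, 0.192, 0.008], [0.192, -0.981, -0.006], [0.007, 0.007, -1.0]]
contact_force: [0.4, -0.2, 0.4]
width: 0.08
finger_force: 0.0
```

Run:
```python
from h import *
for n in("top","scene"):
    p=camera(n)
    if n=="top": a=cv2.resize(p["color"][110:225,165:405],None,fx=3.3,fy=3.3,interpolation=cv2.INTER_CUBIC)
    for q,z in(("chip1",.005),("bar_mid",.0965),("block",0)):
        print(n,q,[(np.round(ray(p,d["position"],z)[:2],3),round(d["score"],2)) for d in landmark_of(q,p)])
b=cv2.resize(p["color"][165:300,165:405],None,fx=3.3,fy=3.3,interpolation=cv2.INTER_CUBIC)
a=cv2.resize(a,(720,345));b=cv2.resize(b[:,:],(720,250) if 0 else (450,253));
pad=np.zeros((253,720,3),np.uint8);pad[:,:450]=b
save("both.png",np.vstack([a,pad]))
s=r.read_state();print(s["position"],s["tcp_rot"],s["width"],s["clock"])
```

```text
top chip1 [(array([0.614, 0.148]), 0.57), (array([0.529, 0.122]), 0.54), (array([0.587, 0.148]), 0.54), (array([0.507, 0.118]), 0.35), (array([0.475, 0.004]), 0.29)]
top bar_mid [(array([0.462, 0.002]), 0.71)]
top block [(array([ 0.364, -0.129]), 0.55), (array([ 0.518, -0.369]), 0.53)]
scene chip1 [(array([0.566, 0.14 ]), 0.61), (array([0.601, 0.151]), 0.46), (array([0.512, 0.118]), 0.42), (array([0.534, 0.118]), 0.39)]
scene bar_mid [(array([ 0.466, -0.007]), 0.63)]
scene block [(array([ 0.522, -0.375]), 0.61)]
[ 0.51088605 -0.37335543  0.16465225] [[ 0.98140063  0.19196596 -0.00136539]
 [ 0.19196739 -0.98140079  0.00100291]
 [-0.00114747 -0.00124637 -0.99999856]] 0.0800293822703509 12.9333
```

View pics/both.png

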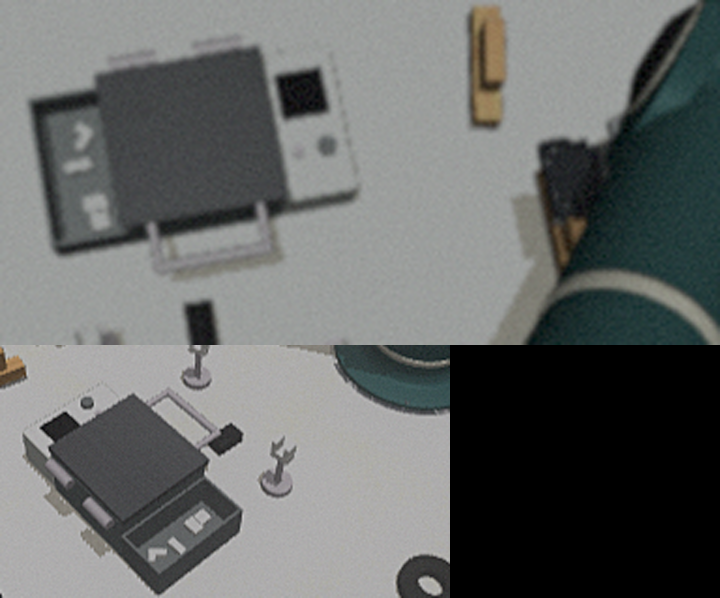

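All four chips lie in the tray (top crop (80,135), (77,165), (90,205), (103,215)), the block stands on the bench and the lid is bare and shut. Next I'll check the joints to pick the sense of turn.

Run:
```python
from h import *
print(np.round(r.read_state()["qpos"],1))
```

```text
[ 37.8  27.1  -6.   93.3   3.2  59.8 -48. ]
```

Call:
arm_command(moves=[[[-0.02,0.2,0],[0,0,0],40],[[-0.05,0.4,0],[0,0,0],40],[[-0.08,0.6,0],[0,0,0],40],[[-0.1,0.77,0],[0,0,0],40],[[-0.1,0.77,0],[0,0,0],40]])

```text
clock: 13.35
position: [0.4993, -0.2771, 0.1652]
tcp_rot: [[0.981, 0.196, -0.001], [0.196, -0.981, 0.002], [-0.0, -0.002, -1.0]]
contact_force: [0.6, 0.5, -0.1]
width: 0.05
finger_force: 0.0
```

Run:
```python
from h import *
s=r.read_state();print(np.round(s["qpos"],1),s["position"],s["tcp_rot"][0])
```

```text
[ 32.3  21.1  -7.9 102.4   3.3  56.8 -55.6] [ 0.49931996 -0.27708327  0.16524788] [ 9.80634777e-01  1.95843887e-01 -7.78152743e-04]
```

Call:
arm_command(moves=[[[-0.02,0.15,0],[0,0,0.018],40],[[-0.04,0.3,0],[0,0,0.036],40],[[-0.06,0.5,0],[0,0,0.054],40],[[-0.08,0.65,0],[0,0,0.072],40],[[-0.1,0.77,0],[0,0,0.083],40],[[-0.1,0.77,0],[0,0,0.083],40]])

```text
clock: 13.85
position: [0.4871, -0.1864, 0.1653]
tcp_rot: [[0.751, 0.661, -0.001], [0.661, -0.751, 0.001], [0.0, -0.001, -1.0]]
contact_force: [0.3, 0.6, 0.6]
width: 0.0402
finger_force: 0.0
```

Call:
arm_command(moves=[[[-0.02,0.15,0],[0,0,0.018],40],[[-0.04,0.3,0],[0,0,0.036],40],[[-0.06,0.5,0],[0,0,0.054],40],[[-0.08,0.65,0],[0,0,0.072],40],[[-0.1,0.77,0],[0,0,0.083],40],[[-0.1,0.77,0],[0,0,0.083],40]])

```text
clock: 14.35
position: [0.4752, -0.0946, 0.1655]
tcp_rot: [[0.323, 0.946, -0.0], [0.946, -0.323, 0.001], [0.0, -0.001, -1.0]]
contact_force: [0.1, 0.9, -0.1]
width: 0.0402
finger_force: 0.0
```

Call:
arm_command(moves=[[[-0.02,0.15,0],[0,0,0.018],40],[[-0.04,0.3,0],[0,0,0.036],40],[[-0.06,0.5,0],[0,0,0.054],40],[[-0.08,0.65,0],[0,0,0.072],40],[[-0.1,0.75,0],[0,0,0.083],40],[[-0.1,0.75,0],[0,0,0.083],40],[[-0.1,0.75,0],[0,0,0.083],40]])

```text
clock: 14.93
position: [0.4636, -0.0073, 0.1655]
tcp_rot: [[-0.182, 0.983, -0.0], [0.983, 0.182, 0.0], [0.0, -0.0, -1.0]]
contact_force: [0.6, -0.9, 0.6]
width: 0.0398
finger_force: 0.0
```

Run:
```python
from h import *
s=r.read_state();print(np.round(s["qpos"],1),s["position"],np.round(s["tcp_rot"],3),s["width"])
print(np.degrees(np.arctan2(s["tcp_rot"][1][1],s["tcp_rot"][0][1])))
p=camera("scene")
save("bar.png",cv2.resize(p["color"][140:260,170:330],None,fx=5,fy=5,interpolation=cv2.INTER_CUBIC))
for z,n in((s["position"],"tcp"),((.461,-.002,.0965),"bar est")): q=proj(p,z);print(n,q,(q-[170,140])*5)
```

```text
[ 25.   12.2 -31.1 116.2   7.8  53.6   0.3] [ 0.46360981 -0.00731516  0.16547637] [[-0.182  0.983 -0.   ]
 [ 0.983  0.182  0.   ]
 [ 0.    -0.    -1.   ]] 0.0397821975521297
10.467268271062146
tcp [267.07401179 182.74677074] [485.37005897 213.73385369]
bar est [267.86061664 200.1379902 ] [489.30308319 300.68995101]
```

View pics/bar.png

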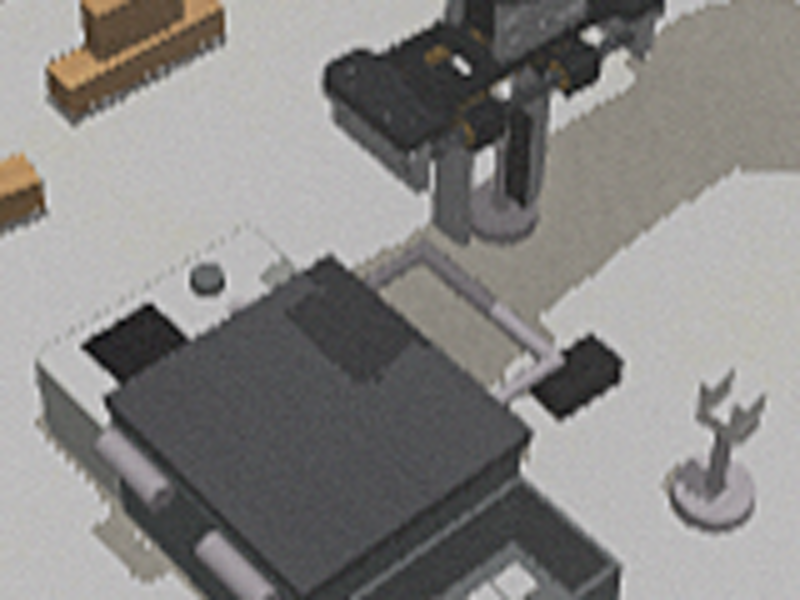

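The hand is above the bar: fingers at crop (450,235) and (530,205), bar from (425,245) to (555,360) with its middle at (490,302), which agrees with the estimate. I'll lower and pinch.

Call:
arm_command(moves=[[[-0.02,0.04,-0.2],[0,0,0],40],[[-0.02,0.04,-0.4],[0,0,0],40],[[-0.02,0.04,-0.55],[0,0,0],40],[[-0.02,0.04,-0.65],[0,0,0],40],[[-0.02,0.04,-0.73],[0,0,0],40],[[-0.02,0.04,-0.73],[0,0,0],40],[[-0.02,0.04,-0.73],[0,0,0],40]])

```text
clock: 15.57
position: [0.461, -0.0022, 0.078]
tcp_rot: [[-0.184, 0.983, -0.001], [0.983, 0.184, -0.0], [0.0, -0.001, -1.0]]
contact_force: [-0.3, 0.4, 0.2]
width: 0.0398
finger_force: 0.0
```

Call:
arm_command(moves=[[[0,0,0],[0,0,0],5],[[0,0,0],[0,0,0],5],[[0,0,0],[0,0,0],5],[[0,0,0],[0,0,0],5],[[0,0,0],[0,0,0],5],[[0,0,0],[0,0,0],5],[[0,0,0],[0,0,0],5],[[0,0,0],[0,0,0],5]], force=20)

```text
clock: 16.23
position: [0.4624, -0.0014, 0.0787]
tcp_rot: [[-0.186, 0.983, 0.003], [0.983, 0.186, 0.0], [-0.0, 0.003, -1.0]]
contact_force: [6.6, 0.1, -2.2]
width: 0.0115
finger_force: 20.0
```

Call:
arm_command(moves=[[[0.016,0.001,0.104],[0,0,0],5],[[0.028,0.003,0.207],[0,0,0],5],[[0.046,0.007,0.31],[0,0,0],5],[[0.07,0.012,0.411],[0,0,0],5],[[0.1,0.017,0.51],[0,0,0],5],[[0.136,0.024,0.608],[0,0,0],5],[[0.178,0.032,0.703],[0,0,0],5],[[0.225,0.041,0.795],[0,0,0],5],[[0.277,0.051,0.884],[0,0,0],5],[[0.335,0.062,0.97],[0,0,0],5]])

```text
clock: 17.07
position: [0.4995, 0.0059, 0.1947]
tcp_rot: [[-0.186, 0.983, -0.004], [0.983, 0.186, -0.001], [0.0, -0.004, -1.0]]
contact_force: [-11.9, 1.1, 5.3]
width: 0.011
finger_force: 20.0
```

Call:
arm_command(moves=[[[0.04,0.01,0.072],[0,0,0],5],[[0.093,0.02,0.14],[0,0,0],5],[[0.15,0.031,0.204],[0,0,0],5],[[0.212,0.043,0.264],[0,0,0],5],[[0.276,0.055,0.321],[0,0,0],5],[[0.342,0.068,0.374],[0,0,0],5],[[0.411,0.081,0.424],[0,0,0],5],[[0.483,0.095,0.471],[0,0,0],5],[[0.483,0.095,0.471],[0,0,0],5]])

```text
clock: 17.82
position: [0.5604, 0.0181, 0.2526]
tcp_rot: [[-0.186, 0.982, 0.001], [0.982, 0.186, 0.001], [0.0, 0.001, -1.0]]
contact_force: [-9.7, 1.0, 14.4]
width: 0.0114
finger_force: 20.0
```

Call:
arm_command(moves=[[[0.062,0.014,0.06],[0,0,0],5],[[0.138,0.029,0.105],[0,0,0],5],[[0.216,0.043,0.142],[0,0,0],5],[[0.296,0.059,0.173],[0,0,0],5],[[0.38,0.074,0.2],[0,0,0],5],[[0.38,0.074,0.2],[0,0,0],5],[[0.38,0.074,0.2],[0,0,0],5],[[0.38,0.074,0.2],[0,0,0],5]])

```text
clock: 18.48
position: [0.6045, 0.0265, 0.2748]
tcp_rot: [[-0.186, 0.983, -0.0], [0.983, 0.186, 0.0], [0.0, -0.0, -1.0]]
contact_force: [0.4, 4.4, -0.7]
width: 0.0115
finger_force: 20.0
```

Run:
```python
from h import *
p=camera("scene")
save("up.png",cv2.resize(p["color"][110:290,150:350],None,fx=3.3,fy=3.3,interpolation=cv2.INTER_CUBIC))
s=r.read_state();print(s["position"],s["clock"],s["contact_force"],s["width"])
```

```text
[0.60432131 0.02647802 0.27479727] 18.5333 [ 0.5301062   5.21478067 -2.4409454 ] 0.01137056763021608
```

View pics/up.png

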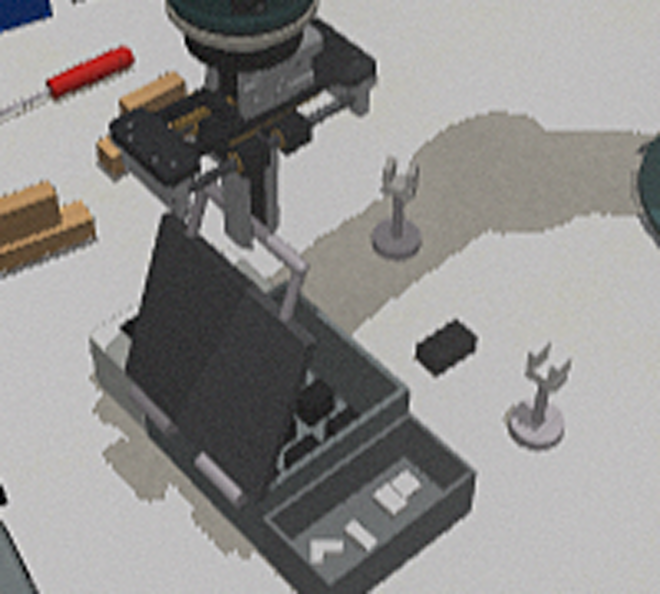

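The lid stands steeply open with the bar in the fingers (crop (255,220)) and the chips are still in the tray. I estimate 1.21–1.25 rad, so I'll go a little further for margin and then ease back.

Call:
arm_command(moves=[[[0.05,0.01,0.014],[0,0,0],5],[[0.1,0.019,0.026],[0,0,0],5],[[0.1,0.019,0.026],[0,0,0],5],[[0.1,0.019,0.026],[0,0,0],5],[[0.1,0.019,0.026],[0,0,0],5]])

```text
clock: 18.95
position: [0.6163, 0.0287, 0.2781]
tcp_rot: [[-0.186, 0.983, -0.0], [0.983, 0.186, 0.0], [0.0, -0.0, -1.0]]
contact_force: [-1.4, 6.5, 0.8]
width: 0.0114
finger_force: 20.1
```

Call:
arm_command(moves=[[[-0.115,-0.022,-0.035],[0,0,0],5],[[-0.226,-0.043,-0.078],[0,0,0],5],[[-0.304,-0.058,-0.112],[0,0,0],5],[[-0.38,-0.072,-0.151],[0,0,0],5],[[-0.454,-0.086,-0.194],[0,0,0],5],[[-0.511,-0.097,-0.231],[0,0,0],5],[[-0.568,-0.108,-0.27],[0,0,0],5],[[-0.568,-0.108,-0.27],[0,0,0],5],[[-0.568,-0.108,-0.27],[0,0,0],5],[[-0.568,-0.108,-0.27],[0,0,0],5]])

```text
clock: 19.78
position: [0.5486, 0.0149, 0.246]
tcp_rot: [[-0.185, 0.983, -0.0], [0.983, 0.185, -0.001], [-0.001, -0.0, -1.0]]
contact_force: [-4.9, -3.0, 8.0]
width: 0.0112
finger_force: 20.0
```

Run:
```python
from h import *
p=camera("scene");t=camera("top")
s=r.read_state();P=np.array(s["position"]);print(P,s["clock"],s["contact_force"],s["width"],s["finger_force"])
d=P-[.4624,-.0014,.0787];dr=d[0]*.982+d[1]*.187
print("chord th",2*np.arcsin(np.hypot(dr,d[2])/.416),"dir th",2*(np.arctan2(dr,d[2])-.029))
f=np.array([.5865,.0225]);u=np.array([.982,.187])
for n,q in(("scene",p),("top",t)):
    L=landmark_of("bar_mid",q)
    for th in(.8,.85,.9,.95,1.0):
        X=f+u*(.08-.208*np.cos(th+.029));print(n,th,proj(q,[*X,.0905+.208*np.sin(th+.029)]),[l["position"] for l in L[:1]])
    print("chips",[(np.round(ray(q,l["position"],.005)[:2],3),round(l["score"],2)) for l in landmark_of("chip1",q)[:5]])
    print("block",[(np.round(ray(q,l["position"],0)[:2],3),round(l["score"],2)) for l in landmark_of("block",q)[:3]])
save("end.png",cv2.resize(p["color"][110:290,150:350],None,fx=3.3,fy=3.3,interpolation=cv2.INTER_CUBIC))
```

```text
[0.54869756 0.01486514 0.24606621] 19.8833 [-5.62355924 -3.20652     6.63020502] 0.011428420724278136 19.989923536777496
chord th 0.9431872213797984 dir th 0.9081305692392567
scene 0.8 [250.67652226 175.08472135] [[240.4, 174.8]]
scene 0.85 [248.3447921  174.61922595] [[240.4, 174.8]]
scene 0.9 [245.87491453 174.31887316] [[240.4, 174.8]]
scene 0.95 [243.27103411 174.18834039] [[240.4, 174.8]]
scene 1.0 [240.53798311 174.23186712] [[240.4, 174.8]]
chips [(array([0.516, 0.11 ]), 0.55), (array([0.532, 0.118]), 0.44), (array([0.571, 0.137]), 0.44), (array([0.609, 0.139]), 0.38)]
block [(array([ 0.518, -0.365]), 0.8)]
top 0.8 [229.21815294 162.15012851] [[350.6, 185.9]]
top 0.85 [228.63677164 158.70029847] [[350.6, 185.9]]
top 0.9 [228.03609051 155.13922729] [[350.6, 185.9]]
top 0.95 [227.41809023 151.4786974 ] [[350.6, 185.9]]
top 1.0 [226.78488118 147.73124477] [[350.6, 185.9]]
chips [(array([0.519, 0.112]), 0.61), (array([0.58 , 0.143]), 0.56), (array([0.605, 0.163]), 0.45)]
block [(array([ 0.687, -0.299]), 0.62), (array([ 0.52 , -0.376]), 0.6), (array([0.58 , 0.139]), 0.52)]
```

View pics/end.png

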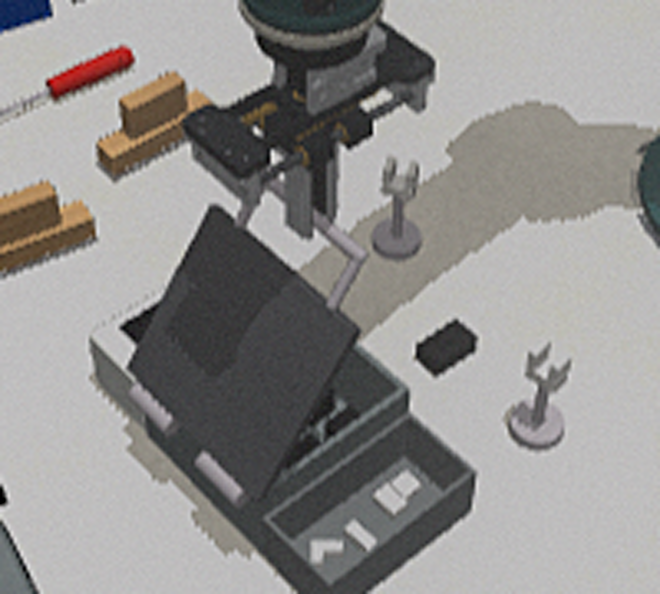

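The lid is held at about half-open (bar's visible end at crop (358,258)), the chips are in the tray and the block stands on the bench. I'll check the angle once more with that bar end.

Run:
```python
from h import *
p=camera("scene")
u=np.array([.982,.187]);v=np.array([-.187,.982])
for f in([.5865,.0225],[.584,.0213]):
  for th in(0,.8,.85,.9,.95,1.0,1.05):
    X=np.array(f)+u*(.08-.208*np.cos(th+.029))+v*.055;print(f,th,np.round(proj(p,[*X,.0905+.208*np.sin(th+.029)]),1))
print("seen shut",170+555/5,140+360/5,"now",150+358/3.3,110+258/3.3)
s=r.read_state();print(s["position"],s["contact_force"])
```

```text
[0.5865, 0.0225] 0 [281.1 211.7]
[0.5865, 0.0225] 0.8 [265.1 187.3]
[0.5865, 0.0225] 0.85 [262.8 186.9]
[0.5865, 0.0225] 0.9 [260.4 186.7]
[0.5865, 0.0225] 0.95 [257.8 186.7]
[0.5865, 0.0225] 1.0 [255.1 186.8]
[0.5865, 0.0225] 1.05 [252.3 187.1]
[0.584, 0.0213] 0 [281.7 211. ]
[0.584, 0.0213] 0.8 [265.7 186.6]
[0.584, 0.0213] 0.85 [263.4 186.3]
[0.584, 0.0213] 0.9 [261. 186.]
[0.584, 0.0213] 0.95 [258.4 186. ]
[0.584, 0.0213] 1.0 [255.7 186.1]
[0.584, 0.0213] 1.05 [252.9 186.4]
seen shut 281.0 212.0 now 258.4848484848485 188.1818181818182
[0.5487237  0.01491049 0.24607207] [-5.01316514 -3.41366692  8.26660614]
```

```bash
python3 -c "
from h import *
print(order.job_done())"
```

```text
the job is handed in; nothing more can be done
None
```

I wiped the four clip pieces into the tray, stood the block upright on the bench, raised the lid to about 1.29 rad and eased it back to about 0.94 rad (54°), still held by the bar; the job is handed in, but no verdict came back, and these angles are my estimates from the tool position and camera.

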